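Fit the missing push rivet and press its pin flush

ROBOT

A 7-joint arm with a two-finger parallel gripper is mounted at the origin on a cart in front of the work surface, level with it; the furniture and walls round the work are solid. World frame = base frame: x ahead of the robot, y to its left, z up, the work surface at z = 0. Lengths are in m, angles in rad, forces in N, time in s.
With the tool pointing down it reaches from about 0.425 to 0.975 m from the base axis. Payload 16.7 kg.
Tool frame: the origin (TCP) lies on the centre line of the jaws, within the pads' length; the fingertips stand 14 mm ahead of it and the grasp point (between the pads) lies 5 mm behind it; z points along the fingers, y is the direction in which the jaws open and shut (so a half turn about z gives the same grasp; the last joint's range is limited). The gripper opens to 85 mm and grips with 20 to 120 N. Pads are 22 mm wide; open, the fingers measure 114 mm over their backs; the gripper's body (76 mm by 85 mm) begins 54 mm behind the grasp point. The pads swing forward as they close: fully open they stand 13 mm farther back than shut.
Start: joints at [1.048, 0.426, 0.074, 1.606, -0.034, 1.111, -0.067], TCP at [0.246, -0.628, 0.245] pointing down, gripper open.
Joint ranges: [-2.85, 2.85], [-0.5, 2.14], [-1.23, 1.37], [0.21, 2.46], [-1.02, 4.16], [0.16, 2.05], [-2.73, 2.73]. Speed limits (rad/s): [1.89, 1.89, 2.39, 2.39, 3.01, 3.01, 3.01].

INTERFACE

Orientations are given as a 3x3 rotation matrix whose columns are the frame's x, y, z axes.
In Python, from station import readout, eyes, job gives the robot as it stands.
- The arm moves only by the tool send_rows, never from a script. Its argument "moves" is one flat list of numbers, 7 for each row, row after row: the shift along the tool's x, y, z in m, then the turn, a rotation vector about the tool's x, y, z in degrees, then the closure, from -1 (fully open) to 1 (shut). In form: [tx, ty, tz, wx, wy, wz, hand, tx, ty, tz, wx, wy, wz, hand, ...]. A call has 1 to 12 rows; each row is the pose to reach, as a shift and turn from the pose measured when the call began, along the tool's axes at that moment; what a row does not reach only later rows make up. A row lasts 1/12 s, in which the tool goes at most 41.7 mm and 7.16 degrees, less where a joint would pass 70% of its speed; a pose out of reach is approached as far as the arm can. A call with a gripper value outside its range is refused whole. The fingers move at their own pace and stop on an object; "newtons" is the grip in N (left out, the last holds). Time passes only in rows, so rows that repeat a pose let the fingers close. It gives the time, the measured TCP pose, the force and the opening at its end, in the units of the state.
- readout.state(): the state, without advancing time (a new reading comes with each control period).
- eyes.capture(name): name is "side" or "top" or "wrist"; returns a dict with "frame" (400x640x3 uint8, red, green, blue), "fx", "fy", "cx", "cy" (pixels), "eye" and "attitude" of the camera in the world; the wrist camera has in their place "T_tool_cam" (4x4, takes a point from camera to tool coordinates, whose origin is the TCP and whose axes are the flange's). Camera axes: x right, y up, looking along -z (the intrinsics and any distortion apply to the point x, -y, -z); pixel columns grow to the right and rows downward; lengths in m; the calibration is good to about 2 mm. The wrist camera is an equidistant fisheye: a pixel r from the principal point sees the ray r / f radians off the axis. A picture is of the moment at which its call begins: read the wrist's pose just before it. There is no depth.
- job.hand_in(): hands the job in, once; it reports no verdict.
The state is a dict: "time_s": time; "joint_positions": joint angles; "qvel": joint speeds; "effort": joint torques, N m; "tcp_pos": TCP position; "ee_rot": TCP orientation; "wrist_force": force on the tool from outside, world axes, zero at the start; "moment": the same for the moment, N m; "width": opening from 0.0 (shut) to 1.0 (fully open).
Only numpy, scipy, OpenCV 4.12 (cv2) and the standard library are available. Lean on these libraries where they do the work, as an engineer would, in place of code of your own. Each camera call takes 0.05 s, during which the arm holds its last target.

TASK

One corner of the cover panel on the gauge box still lacks its push rivet. Take the rivet whose centre pin stands up (not the spent one beside it) from the wooden holder, seat it in the empty panel hole until its collar lies on the panel, then press its pin down until it is flush with the collar. Press gently, the panel cracks above about 35 N, do not press the pin in before the rivet is seated, and leave the spent rivet and the other things where they are.

Things in the scene. Friction and masses are not known exactly. Their poses are not given: they have to be found in the camera images.
- rivet_center (a point): The good push rivet, black plastic, about 50 g, upright in one of the holder's two wells. Point on its axis half-way up its round collar (26 mm diameter, 12 mm tall, the same from every side; grasp it there); z up along the rivet. On top the centre pin's head (14 mm diameter) stands 10 to 12 mm above the collar.
- pin_top (a point): Centre of the flat top of the good rivet's centre pin, on the rivet's axis; 16 to 18 mm above rivet_center at the start, 6 mm above it when flush with the collar's top, where the pin stops dead. The pin resists with 7 N of friction all the way (plus a little with speed) and stays where it is left.
- spent_center (a point): The spent rivet in the holder's other well: same collar, but its pin is already flush. Point half-way up its collar. Leave it.
- panel_hole (a point): Centre of the mouth of the empty rivet hole, level with the panel's top. Hole 18 mm diameter with a small chamfer, in an 8 mm panel, with a wide hollow under it. The panel lies on soft foam: it sinks under a light push (0.6 N per mm), 1.5 to 10.5 mm, different each time and not to be seen, before it bears firmly; let go, it rises again. Axes as fixture.
- fixture: The gauge box, fixed to the table: wooden base 150 x 110 mm, grey plastic cover panel, panel top 38 mm above the table. Origin at the centre of its underside, x along the 150 mm side, z up. Empty hole at x +52, y -34 mm; the other three corners (+-52, +-34 mm) carry set rivets, 12 mm high. A 3 mm high metal plate lies at the middle.
- holder_top (a point): Centre of the top of the wooden holder block, fixed to the table: 60 mm along its x, 130 mm along its y, 36 mm high. Its two wells lie at y -34 and +34 mm; the rivets stand in them with the collar resting on the top.
- tin_ring: Tin ferrule ring, 68 mm diameter, 40 mm high, near the middle; a bystander. Origin at the centre of its underside.
- black_pot: Black pot, 76 mm diameter, 62 mm high, near the middle; a bystander. Origin at the centre of its underside.
- turned_lid: Round brown lid, 86 mm diameter, 26 mm high, at the right; a bystander. Origin at the centre of its underside.
- pin_box: Small dark open box, 68 x 60 x 24 mm, at the left; a bystander. Origin at the centre of its underside.
- rivet: The same rivet; origin on its axis at the collar's underside. Below it a shank of 16 mm diameter reaches 20 mm down; its lower half is two legs, tapering inward, that spread as the pin goes in.

How it is judged:
On the way:
1. the rivet is seated in the empty hole, collar on the panel, its pin still up (horizontal distance between rivet_center and panel_hole below 0.004 m and z of rivet_center in the frame of panel_hole below 0.0085 m and z of pin_top in the frame of rivet_center above 0.012 m), for 0.2 s.
At the end, for the whole second after the job is handed in: The good rivet sits in the panel hole (within 4 mm of its centre, collar within 2 mm of lying on the panel, upright within 0.12 rad) with its pin pushed in to within 1.5 mm of flush (z of pin_top in the frame of rivet_center below 0.0075 m and horizontal distance between rivet_center and panel_hole below 0.004 m and z of rivet_center in the frame of panel_hole below 0.008 m and angle between rivet_center's own z axis and vertical below 0.12 rad); the robot touches nothing.
It fails at once if the rivet presses on the gauge box with more than 35 N (contact force between rivet and fixture above 35 N).
It fails at once if the robot presses on the gauge box itself with more than 35 N (contact force between the arm and fixture above 35 N).
It fails at once if the pin is pushed in before the rivet is seated (z of pin_top in the frame of rivet_center below 0.012 m and (z of rivet_center in the frame of panel_hole above 0.01 m or horizontal distance between rivet_center and panel_hole above 0.005 m)).
It fails at once if the spent rivet or a bystander is moved by more than 20 mm (distance of any of spent_center, tin_ring, black_pot, turned_lid, pin_box from where it was at the start of the episode above 0.02 m).
It also fails if it takes over 64 s, if anything falls off the work surface, if the arm or the gripper's body presses on something with over 40 N, if the wrist force passes 120 N, or if a joint passes its speed limit or range.

## Working session

There is one attempt and no reset: what is moved stays moved. The work goes in short steps, Python scripts to look and compute and a tool call to move; the robot and the scene stay as the last step left them, time stands still between calls to the robot, and variables do not carry over. Pictures are saved under pics/ and viewed, and the job is handed in when it is done.

Besides the shell and the picture viewer there is one more tool, called as name(argument=value, ...), one argument or row to a line, values as JSON. send_rows: Moves the arm, as the interface text tells. Its arguments: {"type":"object","properties":{"moves":{"type":"array","items":{"type":"number"}},"newtons":{"type":"number"}},"required":["moves"]}

```bash
ls; mkdir -p pics; cat > h.py <<'E'
import numpy as np, cv2
from station import readout, eyes, job
def cap(n,f):
    s=readout.state(); d=eyes.capture(n); cv2.imwrite('pics/'+f,d['frame'][:,:,::-1]); return s,d
E
python3 - <<'E'
from h import *
import pickle
s=readout.state(); print({k:np.round(v,3).tolist() for k,v in s.items()})
D={}
for n in ['side','top','wrist']:
    s,d=cap(n,n+'0.png'); D[n]=(s,d); print(n,{k:np.round(v,4).tolist() for k,v in d.items() if k!='frame' and not isinstance(v,str)}, [k for k in d])
pickle.dump(D,open('d0.pkl','wb'))
E
```

```text
pics
{'time_s': 0.0, 'joint_positions': [1.048, 0.427, 0.074, 1.607, -0.034, 1.111, -0.067], 'qvel': [-0.0, -0.0, 0.0, -0.002, -0.001, -0.001, 0.002], 'effort': [-0.0, -94.984, 3.761, -46.351, 0.019, 0.01, 0.0], 'tcp_pos': [0.246, -0.628, 0.245], 'ee_rot': [[0.931, 0.365, -0.001], [0.365, -0.931, 0.001], [-0.0, -0.001, -1.0]], 'wrist_force': [0.497, 0.145, -0.223], 'moment': [0.017, -0.025, -0.008], 'width': 1.0}
side {'fx': 514.9475, 'fy': 514.9475, 'cx': 321.2773, 'cy': 200.4927, 'eye': [0.0852, 1.3889, 0.7608], 'attitude': [[-0.9568, 0.1508, -0.2485], [-0.2895, -0.4158, 0.8622], [0.0267, 0.8969, 0.4415]]} ['frame', 'fx', 'fy', 'cx', 'cy', 'eye', 'attitude']
top {'fx': 460.5428, 'fy': 460.5428, 'cx': 326.4917, 'cy': 195.9771, 'eye': [0.3413, 0.0026, 1.4626], 'attitude': [[0.0021, 0.9967, -0.0813], [-1.0, 0.0019, -0.0024], [-0.0022, 0.0813, 0.9967]]} ['frame', 'fx', 'fy', 'cx', 'cy', 'eye', 'attitude']
wrist {'fx': 309.7069, 'fy': 309.7069, 'cx': 317.2703, 'cy': 196.3798, 'T_tool_cam': [[0.0014, 0.9497, 0.3131, 0.0813], [1.0, -0.0012, -0.001, 0.0003], [-0.0006, 0.3131, -0.9497, -0.1283], [0.0, 0.0, 0.0, 1.0]]} ['frame', 'fx', 'fy', 'cx', 'cy', 'T_tool_cam']
```

View pics/top0.png

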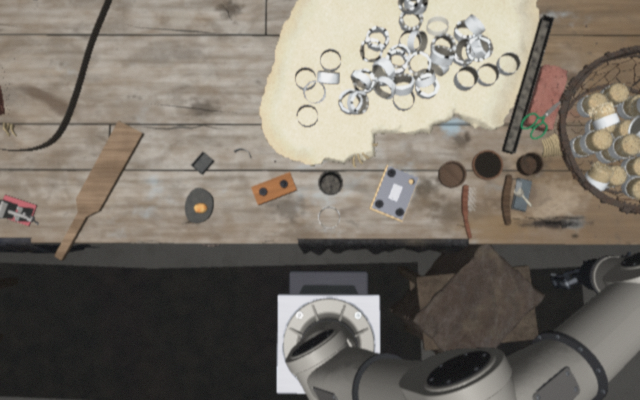

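View pics/side0.png

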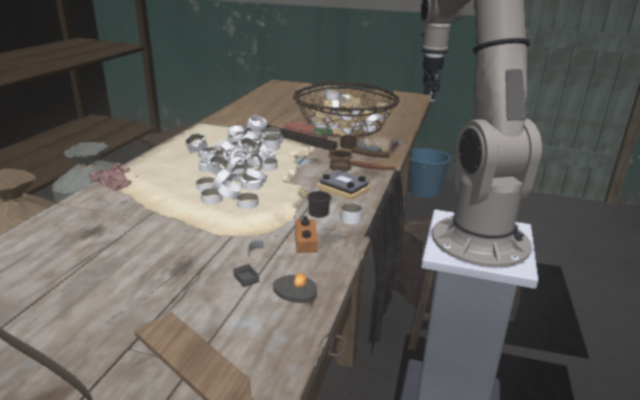

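View pics/wrist0.png

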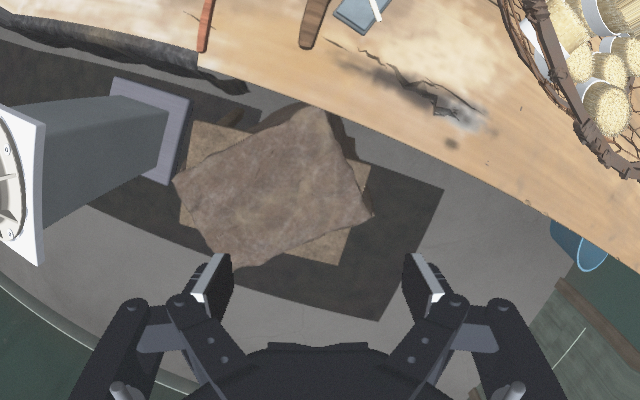

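The top view shows the holder near (274,188), the gauge box near (395,193), the pot at (330,183) and the tin ring at (330,215). The side view shows the standing pin at about (305,221). I'll enlarge both areas.

```bash
python3 - <<'E'
import cv2
a=cv2.imread('pics/top0.png')[155:235,240:430]; cv2.imwrite('pics/topz.png',cv2.resize(a,None,fx=4.2,fy=4.2,interpolation=cv2.INTER_CUBIC))
a=cv2.imread('pics/side0.png')[160:265,280:380]; cv2.imwrite('pics/sidez.png',cv2.resize(a,None,fx=5.5,fy=5.5,interpolation=cv2.INTER_CUBIC))
E
```

```text
(no output)
```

View pics/topz.png

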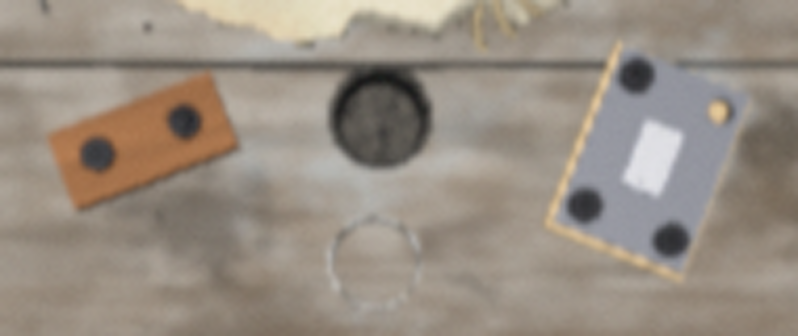

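View pics/sidez.png

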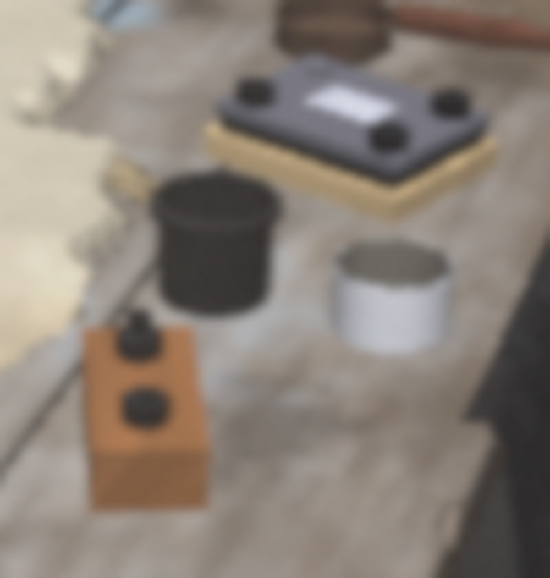

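The good rivet is the right-hand one in the holder as seen from above (zoom (184,121), full px ~(283.8,183.8)). The empty hole is at zoom (719,111), full px ~(411,181).

```bash
cat >> h.py <<'E'
def ray(d,u,v):
    r=np.array([(u-d['cx'])/d['fx'],-(v-d['cy'])/d['fy'],-1.]); return np.array(d['eye']),np.array(d['attitude'])@r
def onplane(d,u,v,z):
    e,r=ray(d,u,v); return e+r*(z-e[2])/r[2]
def wray(s,d,u,v):
    T=np.array(d['T_tool_cam']); x=(u-d['cx'])/d['fx']; y=(v-d['cy'])/d['fy']; t=np.hypot(x,y)
    k=np.sin(t)/t if t>1e-9 else 1.
    c=np.array([x*k,-y*k,-np.cos(t)])
    R=np.array(s['ee_rot']); p=np.array(s['tcp_pos'])
    return p+R@T[:3,3], R@T[:3,:3]@c
def wplane(s,d,u,v,z):
    e,r=wray(s,d,u,v); return e+r*(z-e[2])/r[2]
E
python3 - <<'E'
from h import *
import pickle
D=pickle.load(open('d0.pkl','rb')); d=D['top'][1]
f=d['frame'].astype(int); g=f.max(2)
def blobs(mask,x0,x1,y0,y1,lo,hi):
    m=np.zeros(mask.shape,np.uint8); m[y0:y1,x0:x1]=mask[y0:y1,x0:x1]
    n,l,st,c=cv2.connectedComponentsWithStats(m)
    return [(st[i,4],c[i]) for i in range(1,n) if lo<st[i,4]<hi]
print('holder rivets')
for a,c in blobs(g<85,250,300,170,205,10,200): print(a,c,onplane(d,*c,0.044)[:3])
print('set rivets')
for a,c in blobs(g<80,370,420,165,222,10,200): print(a,c,onplane(d,*c,0.046)[:3])
hs=cv2.cvtColor(d['frame'],cv2.COLOR_RGB2HSV)
for a,c in blobs((hs[...,0]<25)&(hs[...,1]>100)&(hs[...,2]>120),405,416,174,190,2,200): print('hole',a,c,onplane(d,*c,0.038))
om=((hs[...,0]<14)&(hs[...,1]>115)).astype(np.uint8); om[:,:245]=0;om[:,300:]=0;om[:165]=0;om[:210][207:]=0
cs=max(cv2.findContours(om,0,2)[0],key=cv2.contourArea)
print('holder',cv2.minAreaRect(cs))
for p in cv2.boxPoints(cv2.minAreaRect(cs)): print(onplane(d,*p,0.036))
h=onplane(d,411.2,181.4,.038);print('hole by eye',h)
E
```

```text
holder rivets
36 [283.41666667 183.52777778] [0.495488   0.13953118 0.044     ]
35 [262.88571429 191.42857143] [0.47079014 0.20282692 0.044     ]
set rivets
39 [391.         172.58974359] [ 0.52996511 -0.19369356  0.046     ]
35 [378.77142857 203.42857143] [ 0.43415965 -0.15513697  0.046     ]
37 [399.13513514 211.7027027 ] [ 0.40877588 -0.21758813  0.046     ]
holder ((273.4450988769531, 188.30409240722656), (18.46289825439453, 40.69125747680664), 68.62937927246094)
[0.48491823 0.24073933 0.036     ]
[0.53165256 0.12312615 0.036     ]
[0.47778213 0.10171557 0.036     ]
[0.43132301 0.21901939 0.036     ]
hole by eye [ 0.50353551 -0.25735495  0.038     ]
```

send_rows(
  moves=[0.034, -0.023, 0.004, 0, 0, 0, -1, 0.07, -0.047, 0.008, 0, 0, 0, -1, 0.105, -0.07, 0.012, 0, 0, 0, -1, 0.14, -0.094, 0.016, 0, 0, 0, -1, 0.175, -0.117, 0.02, 0, 0, 0, -1, 0.21, -0.14, 0.024, 0, 0, 0, -1, 0.245, -0.164, 0.028, 0, 0, 0, -1, 0.28, -0.188, 0.032, 0, 0, 0, -1, 0.315, -0.21, 0.036, 0, 0, 0, -1, 0.35, -0.235, 0.04, 0, 0, 0, -1, 0.376, -0.252, 0.045, 0, 0, 0, -1, 0.376, -0.252, 0.045, 0, 0, 0, -1],
  newtons=40,
)

```text
time_s: 1.15
tcp_pos: [0.5083, -0.2485, 0.1991]
ee_rot: [[0.928, 0.373, 0.0], [0.373, -0.928, 0.004], [0.002, -0.003, -1.0]]
wrist_force: [-0.4, 0.7, 0.1]
width: 1.0
```

send_rows(
  moves=[0, 0, 0, 0, 0, 0, -0.2, 0, 0, 0, 0, 0, 0, -0.2, 0, 0, 0, 0, 0, 0, -0.2],
)

```text
time_s: 1.4
tcp_pos: [0.5079, -0.2491, 0.199]
ee_rot: [[0.928, 0.373, -0.0], [0.373, -0.928, 0.004], [0.001, -0.003, -1.0]]
wrist_force: [-0.6, -0.6, 0.1]
width: 0.615
```

```bash
python3 - <<'E'
from h import *
import pickle
s,d=cap('wrist','w1.png'); pickle.dump((s,d),open('w1.pkl','wb')); print(s['time_s'],s['tcp_pos'],s['ee_rot'],s['width'],s['wrist_force'])
E
```

```text
1.4 [ 0.50789838 -0.24908076  0.19902577] [[ 9.27940728e-01  3.72727770e-01 -1.21939420e-04]
 [ 3.72725650e-01 -9.27934242e-01  3.69212966e-03]
 [ 1.26300749e-03 -3.47152743e-03 -9.99993177e-01]] 0.6152812413025568 [-0.62188824 -0.64399125  0.06938804]
```

View pics/w1.png

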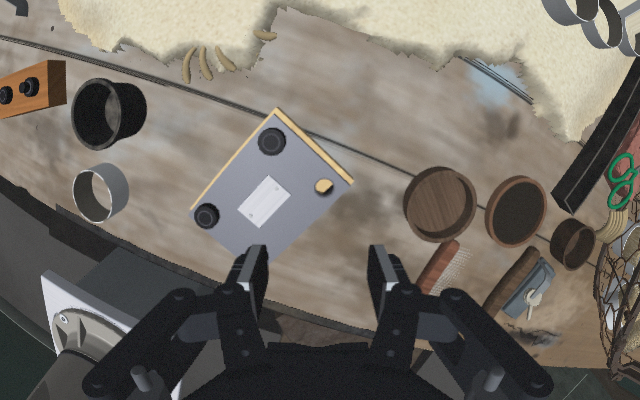

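The wrist view shows the hole at about (324,186), with set rivets at (272,141) and (206,216). I'll fit the hole outline.

```bash
python3 - <<'E'
from h import *
import pickle
s,d=pickle.load(open('w1.pkl','rb')); f=d['frame']
cv2.imwrite('pics/w1z.png',cv2.resize(f[165:205,300:350,::-1],None,fx=12,fy=12,interpolation=cv2.INTER_NEAREST))
hs=cv2.cvtColor(f,cv2.COLOR_RGB2HSV)
m=((hs[...,0]<28)&(hs[...,1]>50)).astype(np.uint8)|(f.max(2)<90).astype(np.uint8)
w=np.zeros_like(m); w[172:200,308:340]=m[172:200,308:340]
n,l,st,c=cv2.connectedComponentsWithStats(w)
for i in range(1,n):
    if st[i,4]>20: 
        print(st[i],c[i],wplane(s,d,*c[i],.038)); 
        x,y,ww,hh=st[i,:4]; print(wplane(s,d,x+ww/2-.5,y+hh/2-.5,.038))
dk=(f.max(2)<60).astype(np.uint8)
for (x,y) in [(272,141),(206,216)]:
    w=np.zeros_like(m); w[y-20:y+20,x-20:x+20]=dk[y-20:y+20,x-20:x+20]
    n,l,st,c=cv2.connectedComponentsWithStats(w); i=1+np.argmax(st[1:,4]); print(st[i],c[i],wplane(s,d,*c[i],.044))
E
```

```text
[315 179  19  18 251] [323.96414343 187.05577689] [ 0.50638059 -0.25675572  0.038     ]
[ 0.50597608 -0.25695964  0.038     ]
[267 128  19  27 123] [278.6097561  140.82926829] [ 0.53360202 -0.200257    0.044     ]
[195 203  24  26 270] [207.93703704 213.77037037] [ 0.4373604  -0.15648151  0.044     ]
```

View pics/w1z.png

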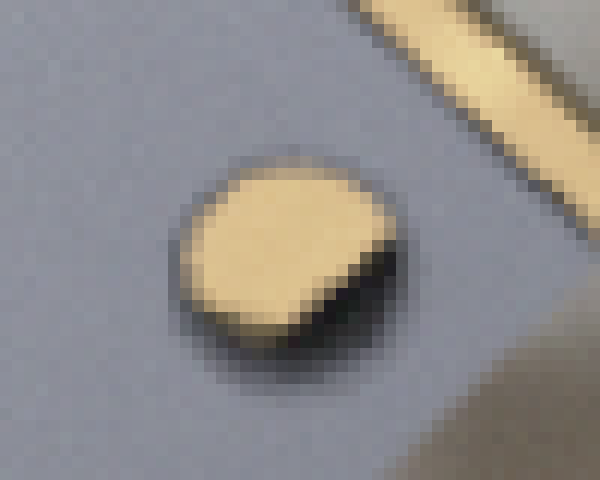

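send_rows(
  moves=[0.013, -0.036, 0, 0, 0, 0, -0.2, 0.027, -0.073, 0, 0, 0, 0, -0.2, 0.04, -0.11, 0, 0, 0, 0, -0.2, 0.053, -0.146, 0, 0, 0, 0, -0.2, 0.067, -0.183, 0, 0, 0, 0, -0.2, 0.08, -0.219, 0.005, 0, 0, 0, -0.2, 0.093, -0.256, 0.01, 0, 0, 0, -0.2, 0.107, -0.292, 0.02, 0, 0, 0, -0.2, 0.12, -0.329, 0.03, 0, 0, 0, -0.2, 0.133, -0.365, 0.04, 0, 0, 0, -0.2, 0.133, -0.365, 0.045, 0, 0, 0, -0.2, 0.133, -0.365, 0.045, 0, 0, 0, -0.2],
)

```text
time_s: 2.45
tcp_pos: [0.4949, 0.1399, 0.1545]
ee_rot: [[0.927, 0.374, -0.001], [0.374, -0.927, 0.003], [-0.0, -0.004, -1.0]]
wrist_force: [-0.1, -0.5, -0.2]
width: 0.6
```

send_rows(
  moves=[0, 0, 0, 0, 0, 0, -0.2, 0, 0, 0, 0, 0, 0, -0.2],
)

```text
time_s: 2.62
tcp_pos: [0.4952, 0.1383, 0.1547]
ee_rot: [[0.928, 0.372, -0.001], [0.372, -0.928, 0.003], [-0.0, -0.003, -1.0]]
wrist_force: [0.1, -0.0, 0.1]
width: 0.598
```

```bash
python3 - <<'E'
from h import *
import pickle
s,d=cap('wrist','w2.png'); pickle.dump((s,d),open('w2.pkl','wb')); print(s['time_s'],s['tcp_pos'],s['ee_rot'],s['width'],s['wrist_force'])
E
```

```text
2.6167 [0.4952208  0.13832087 0.15471999] [[ 9.28304867e-01  3.71817834e-01 -1.25404566e-03]
 [ 3.71819944e-01 -9.28300105e-01  2.97399035e-03]
 [-5.83480710e-05 -3.22704891e-03 -9.99994791e-01]] 0.5975149615911041 [ 0.11056478 -0.01102492  0.06897343]
```

View pics/w2.png

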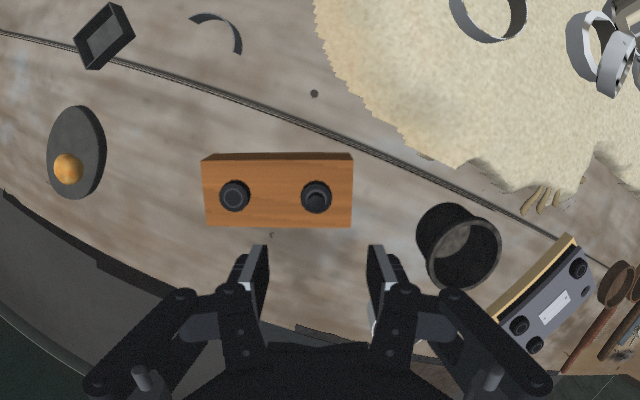

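The good rivet is at about (316,198) in the wrist view, under the jaws, with the spent one at (235,196).

```bash
python3 - <<'E'
from h import *
import pickle
s,d=pickle.load(open('w2.pkl','rb')); f=d['frame']
z=cv2.resize(f[175:222,210:345,::-1],None,fx=5.5,fy=5.5,interpolation=cv2.INTER_CUBIC); cv2.imwrite('pics/w2z.png',z)
m=(f.max(2)<75).astype(np.uint8)
for x,y in [(316,198),(235,196)]:
    w=np.zeros_like(m); w[y-22:y+22,x-22:x+22]=m[y-22:y+22,x-22:x+22]
    n,l,st,c=cv2.connectedComponentsWithStats(w); i=1+np.argmax(st[1:,4])
    X,Y,W,H=st[i,:4]; print(st[i],c[i],wplane(s,d,*c[i],.042),wplane(s,d,X+W/2-.5,Y+H/2-.5,.042))
# what tool direction are the plane points
for u,v in [(316,198)]: print(wplane(s,d,u,v,.036),wplane(s,d,u,v,.048))
E
```

```text
[301 181  31  32 752] [315.80053191 196.76329787] [0.49626628 0.13982764 0.042     ] [0.49653837 0.13976053 0.042     ]
[220 180  31  32 719] [234.65646732 195.23226704] [0.47205034 0.20348584 0.042     ] [0.47193661 0.20313569 0.042     ]
[0.49345156 0.13856615 0.036     ] [0.49721839 0.1399906  0.048     ]
```

View pics/w2z.png

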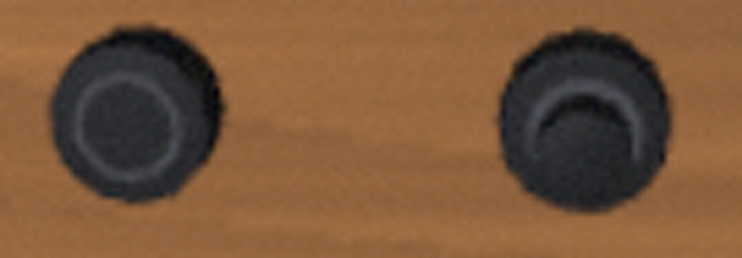

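send_rows(
  moves=[0.001, -0.001, 0.02, 0, 0, 0, -0.2, 0.001, -0.001, 0.04, 0, 0, 0, -0.2, 0.001, -0.001, 0.055, 0, 0, 0, -0.2, 0.001, -0.001, 0.07, 0, 0, 0, -0.2, 0.001, -0.001, 0.08, 0, 0, 0, -0.2, 0.001, -0.001, 0.08, 0, 0, 0, -0.2, 0.001, -0.001, 0.08, 0, 0, 0, -0.2],
)

```text
time_s: 3.25
tcp_pos: [0.4959, 0.1393, 0.0751]
ee_rot: [[0.929, 0.371, -0.001], [0.371, -0.929, 0.003], [-0.0, -0.003, -1.0]]
wrist_force: [0.9, 0.1, 1.1]
width: 0.604
```

```bash
python3 - <<'E'
from h import *
s,d=cap('wrist','w3.png'); print(s['time_s'],s['tcp_pos'],s['ee_rot'],s['width'],s['wrist_force'])
R=np.array(s['ee_rot']);print(R.T@(np.array([.496,.140,.052])-s['tcp_pos']))
E
```

```text
3.25 [0.49590747 0.13925208 0.0750653 ] [[ 9.28744294e-01  3.70718667e-01 -1.30654105e-03]
 [ 3.70720932e-01 -9.28740011e-01  2.82532942e-03]
 [-1.66034594e-04 -3.10837070e-03 -9.99995155e-01]] 0.6035011453277884 [0.9001229  0.07739866 1.12481157]
[ 0.00036704 -0.00058862  0.02306718]
```

View pics/w3.png

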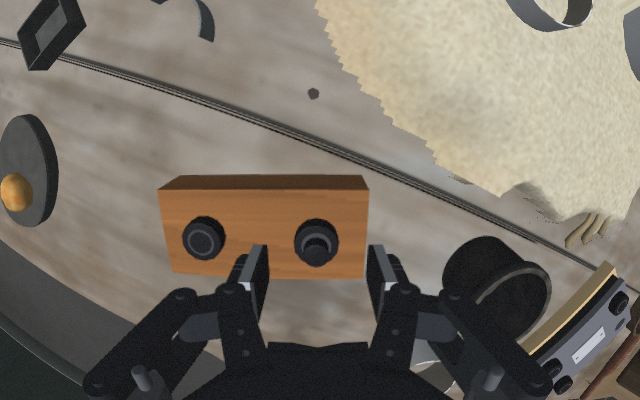

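send_rows(
  moves=[0, -0.001, 0.005, 0, 0, 0, 0, 0, -0.001, 0.01, 0, 0, 0, 0, 0, -0.001, 0.015, 0, 0, 0, 0, 0, -0.001, 0.02, 0, 0, 0, 0, 0, -0.001, 0.023, 0, 0, 0, 0, 0, -0.001, 0.023, 0, 0, 0, 0, 0, -0.001, 0.023, 0, 0, 0, 0],
)

```text
time_s: 3.88
tcp_pos: [0.4957, 0.1406, 0.0523]
ee_rot: [[0.929, 0.371, -0.001], [0.371, -0.929, 0.003], [0.0, -0.003, -1.0]]
wrist_force: [0.3, 0.9, 0.3]
width: 0.497
```

send_rows(
  moves=[0, 0, 0, 0, 0, 0, 0.2, 0, 0, 0, 0, 0, 0, 0.3, 0, 0, 0, 0, 0, 0, 0.4, 0, 0, 0, 0, 0, 0, 0.5, 0, 0, 0, 0, 0, 0, 0.7, 0, 0, 0, 0, 0, 0, 1, 0, 0, 0, 0, 0, 0, 1, 0, 0, 0, 0, 0, 0, 1],
  newtons=40,
)

```text
time_s: 4.55
tcp_pos: [0.4958, 0.1406, 0.0527]
ee_rot: [[0.929, 0.371, -0.0], [0.371, -0.929, 0.003], [0.001, -0.003, -1.0]]
wrist_force: [-1.8, -0.8, 4.9]
width: 0.267
```

```bash
python3 - <<'E'
from h import *
s,d=cap('wrist','w4.png'); print(s['time_s'],s['tcp_pos'],s['ee_rot'],s['width'],s['wrist_force'])
cv2.imwrite('pics/w4z.png',cv2.resize(d['frame'][180:330,200:440,::-1],None,fx=3.3,fy=3.3))
E
```

```text
4.55 [0.49582547 0.14064244 0.05267786] [[ 9.28602668e-01  3.71075299e-01 -4.54369682e-04]
 [ 3.71074879e-01 -9.28597849e-01  3.07718727e-03]
 [ 7.19941477e-04 -3.02608948e-03 -9.99995162e-01]] 0.2672269505557956 [-1.83787074 -0.76692481  4.88928851]
```

View pics/w4z.png

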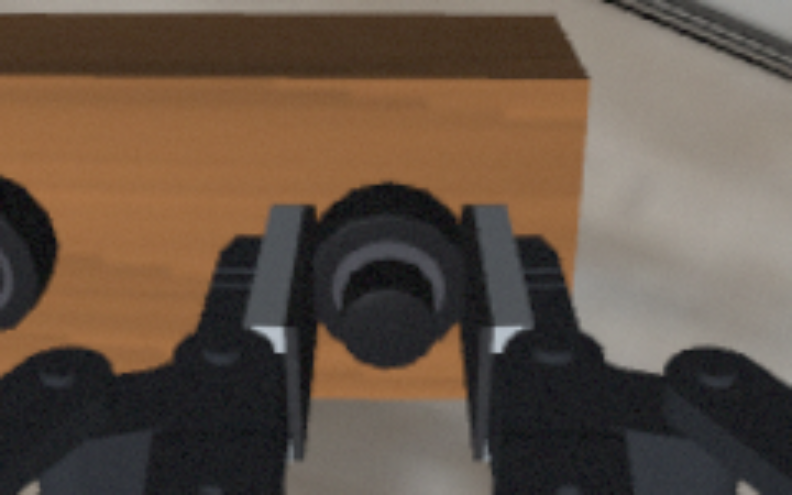

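send_rows(
  moves=[0, 0, 0, 0, 0, 0, 1, 0, 0, 0, 0, 0, 0, 1, 0, 0, -0.003, 0, 0, 0, 1, 0, 0, -0.006, 0, 0, 0, 1, 0, 0, -0.012, 0, 0, 0, 1, 0, 0, -0.02, 0, 0, 0, 1, 0, 0, -0.03, 0, 0, 0, 1, 0, 0, -0.045, 0, 0, 0, 1, 0, 0, -0.06, 0, 0, 0, 1, 0, 0, -0.08, 0, 0, 0, 1, 0, 0, -0.1, 0, 0, 0, 1, 0, 0, -0.1, 0, 0, 0, 1],
)

```text
time_s: 5.6
tcp_pos: [0.4976, 0.141, 0.1571]
ee_rot: [[0.929, 0.371, 0.005], [0.371, -0.929, 0.005], [0.006, -0.002, -1.0]]
wrist_force: [1.4, 0.6, 0.2]
width: 0.271
```

```bash
python3 - <<'E'
from h import *
s,d=cap('wrist','w5.png'); print(s['time_s'],s['tcp_pos'],s['ee_rot'],s['width'],s['wrist_force'])
cv2.imwrite('pics/w5z.png',cv2.resize(d['frame'][180:330,200:440,::-1],None,fx=3.3,fy=3.3))
s,d=cap('side','s5.png');cv2.imwrite('pics/s5z.png',cv2.resize(d['frame'][160:270,260:370,::-1],None,fx=5,fy=5))
R=np.array(s['ee_rot']);print(R.T@(np.array([.506,-.2568,.152])-s['tcp_pos']))
E
```

```text
5.6 [0.49756058 0.14100571 0.15706876] [[ 0.92861186  0.3710215   0.0048012 ]
 [ 0.37100128 -0.92862091  0.00460926]
 [ 0.00616863 -0.00249896 -0.99997785]] 0.27142571566193885 [1.37529315 0.63167704 0.19372319]
[-0.13911546  0.37246927  0.00177124]
```

View pics/w5z.png

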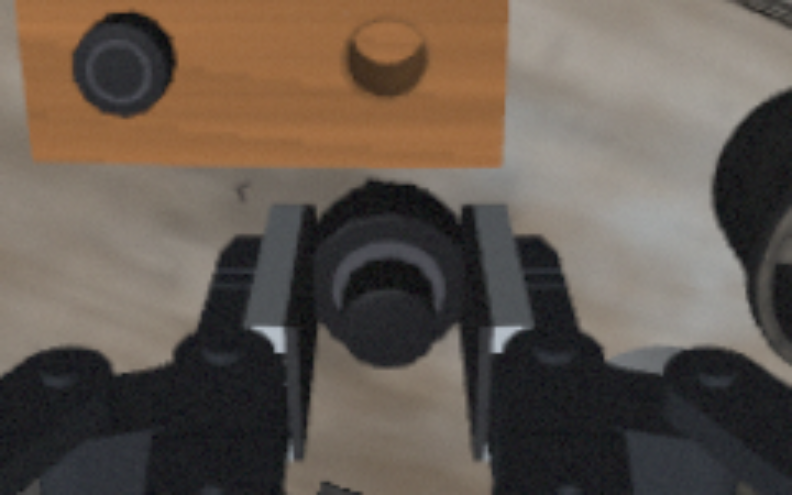

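View pics/s5z.png

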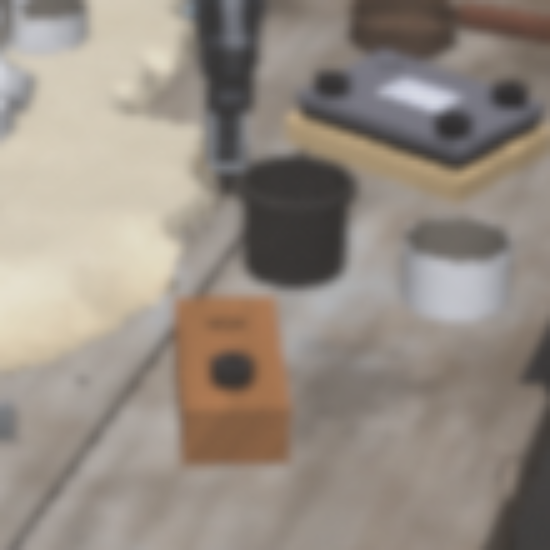

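The rivet is held upright with its pin up and the well is empty. Next I carry it over the hole.

send_rows(
  moves=[-0.007, 0.018, 0, 0, 0, 0, 1, -0.02, 0.055, 0, 0, 0, 0, 1, -0.034, 0.092, 0, 0, 0, 0, 1, -0.048, 0.129, 0, 0, 0, 0, 1, -0.062, 0.166, 0, 0, 0, 0, 1, -0.076, 0.203, 0, 0, 0, 0, 1, -0.09, 0.24, 0, 0, 0, 0, 1, -0.104, 0.277, 0, 0, 0, 0, 1, -0.118, 0.314, 0, 0, 0, 0, 1, -0.13, 0.345, 0, 0, 0, 0, 1, -0.139, 0.372, 0, 0, 0, 0, 1, -0.139, 0.372, 0, 0, 0, 0, 1],
)

```text
time_s: 6.7
tcp_pos: [0.5039, -0.2627, 0.1519]
ee_rot: [[0.931, 0.365, 0.001], [0.365, -0.931, 0.002], [0.001, -0.002, -1.0]]
wrist_force: [-1.3, 0.6, -1.3]
width: 0.265
```

```bash
python3 - <<'E'
from h import *
s=readout.state(); print(s['time_s'],s['tcp_pos'],s['ee_rot'])
R=np.array(s['ee_rot']);print(R.T@(np.array([.506,-.2568,.105])-s['tcp_pos']))
print('tilt fix deg about tool axes', np.degrees(R.T@np.cross(R[:,2],[0,0,-1])))
E
```

```text
6.7 [ 0.50390743 -0.26274208  0.15191105] [[ 9.31037553e-01  3.64922601e-01  7.55432955e-04]
 [ 3.64920587e-01 -9.31036528e-01  1.98721252e-03]
 [ 1.42851444e-03 -1.57449644e-03 -9.99997740e-01]]
[ 0.00404963 -0.00469481  0.04692433]
tilt fix deg about tool axes [-9.02120011e-02 -8.18478483e-02  1.43527909e-21]
```

send_rows(
  moves=[0.002, -0.003, 0.015, 0, 0, 0, 1, 0.004, -0.005, 0.03, 0, 0, 0, 1, 0.004, -0.005, 0.04, 0, 0, 0, 1, 0.004, -0.005, 0.047, 0, 0, 0, 1, 0.004, -0.005, 0.047, 0, 0, 0, 1, 0.004, -0.005, 0.047, 0, 0, 0, 1],
)

```text
time_s: 7.2
tcp_pos: [0.5057, -0.2564, 0.1048]
ee_rot: [[0.931, 0.365, 0.0], [0.365, -0.931, 0.002], [0.001, -0.002, -1.0]]
wrist_force: [0.6, 0.3, -0.1]
width: 0.263
```

```bash
python3 - <<'E'
from h import *
import pickle
s,d=cap('wrist','w6.png'); print(s['time_s'],s['tcp_pos'],s['width'],s['wrist_force']); pickle.dump((s,d),open('w6.pkl','wb'))
cv2.imwrite('pics/w6z.png',cv2.resize(d['frame'][160:330,200:440,::-1],None,fx=3.3,fy=3.3))
T=np.array(d['T_tool_cam'])
def proj(p):
    c=np.linalg.inv(T)@np.r_[p,1]; c=c[:3]; x,y,z=c[0],-c[1],-c[2]; t=np.arctan2(np.hypot(x,y),z); r=np.hypot(x,y)
    return d['cx']+d['fx']*t*x/r, d['cy']+d['fy']*t*y/r
for z in [.0107,.0047,-.0063]: print(z,proj([0,0,z]), proj([.013,0,z]),proj([-.013,0,z]),proj([0,.013,z]))
R=np.array(s['ee_rot']); print('pred hole',proj(R.T@(np.array([.506,-.2568,.038])-s['tcp_pos'])))
E
```

```text
7.2 [ 0.50573547 -0.25637413  0.10478698] 0.26306938257812423 [ 0.63535802  0.31667878 -0.11936211]
0.0107 (np.float64(316.3075793520788), np.float64(261.7291916038755)) (np.float64(316.3099399846447), np.float64(239.2666115662283)) (np.float64(316.3083969252284), np.float64(282.4369288099754)) (np.float64(341.45131505298633), np.float64(261.62083383110314))
0.0047 (np.float64(316.2809985501943), np.float64(267.7514643082667)) (np.float64(316.2815349490297), np.float64(244.75139993704244)) (np.float64(316.28372747585536), np.float64(288.83927275652366)) (np.float64(342.28920089590065), np.float64(267.6212880744567))
-0.0063 (np.float64(316.22798149404304), np.float64(279.8809008271073)) (np.float64(316.2243177386013), np.float64(255.89165911650576)) (np.float64(316.23499281981435), np.float64(301.6280469130372)) (np.float64(343.9642083162862), np.float64(279.70074154532983))
pred hole (np.float64(317.4246940049646), np.float64(220.04697347698317))
```

View pics/w6z.png

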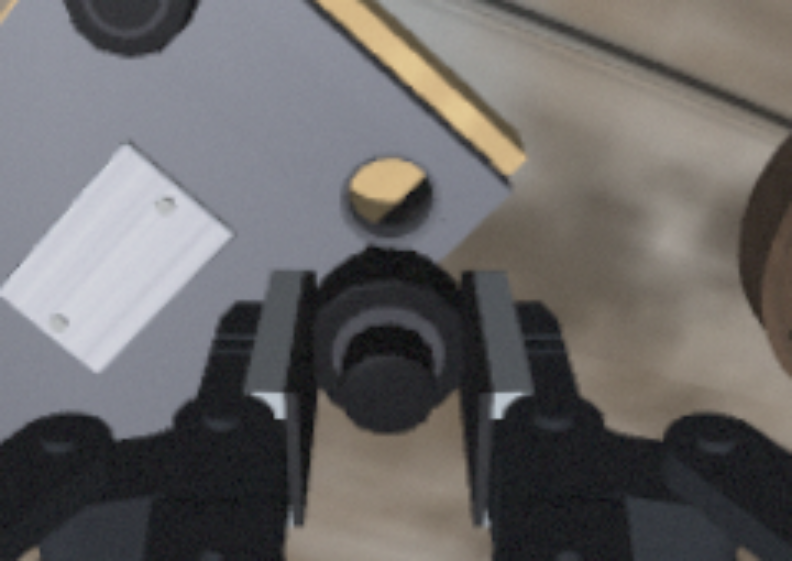

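send_rows(
  moves=[0.0005, 0.0003, 0.01, 0, 0, 0, 1, 0.0005, 0.0003, 0.018, 0, 0, 0, 1, 0.0005, 0.0003, 0.024, 0, 0, 0, 1, 0.0005, 0.0003, 0.027, 0, 0, 0, 1, 0.0005, 0.0003, 0.027, 0, 0, 0, 1],
)

```text
time_s: 7.67
tcp_pos: [0.5061, -0.2563, 0.0773]
ee_rot: [[0.931, 0.365, -0.0], [0.365, -0.931, 0.002], [0.0, -0.002, -1.0]]
wrist_force: [-0.6, 1.1, -0.4]
width: 0.263
```

```bash
python3 - <<'E'
from h import *
import pickle
s,d=cap('wrist','w7.png'); print(s['time_s'],s['tcp_pos'],s['width'],s['wrist_force']); pickle.dump((s,d),open('w7.pkl','wb'))
cv2.imwrite('pics/w7z.png',cv2.resize(d['frame'][200:300,260:380,::-1],None,fx=6,fy=6,interpolation=cv2.INTER_CUBIC))
s,d=cap('side','s7.png'); cv2.imwrite('pics/s7z.png',cv2.resize(d['frame'][150:210,300:380,::-1],None,fx=8,fy=8,interpolation=cv2.INTER_CUBIC))
E
```

```text
7.6667 [ 0.50613497 -0.25634128  0.07729016] 0.2632841928589441 [-0.62699067  1.05176702 -0.39599643]
```

View pics/w7z.png

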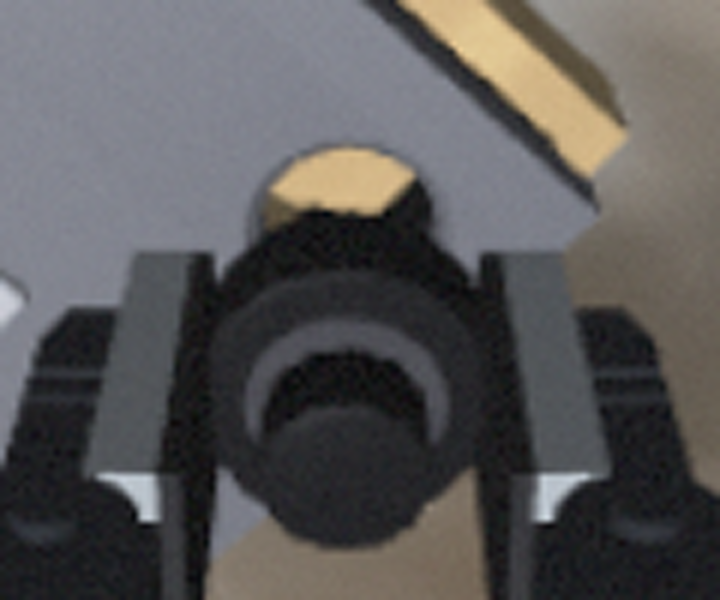

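View pics/s7z.png

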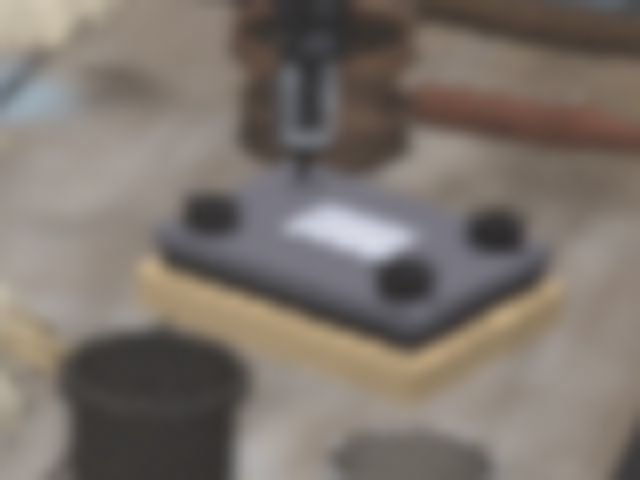

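send_rows(
  moves=[0, 0, 0.003, 0, 0, 0, 1, 0, 0, 0.005, 0, 0, 0, 1, 0, 0, 0.007, 0, 0, 0, 1, 0, 0, 0.009, 0, 0, 0, 1, 0, 0, 0.009, 0, 0, 0, 1],
)

```text
time_s: 8.18
tcp_pos: [0.5064, -0.2565, 0.0688]
ee_rot: [[0.931, 0.365, 0.0], [0.365, -0.931, 0.002], [0.001, -0.002, -1.0]]
wrist_force: [0.1, 0.1, -1.5]
width: 0.264
```

send_rows(
  moves=[0, 0, 0.003, 0, 0, 0, 1, 0, 0, 0.005, 0, 0, 0, 1, 0, 0, 0.007, 0, 0, 0, 1, 0, 0, 0.009, 0, 0, 0, 1, 0, 0, 0.009, 0, 0, 0, 1],
)

```text
time_s: 8.6
tcp_pos: [0.5062, -0.2563, 0.0593]
ee_rot: [[0.931, 0.365, -0.0], [0.365, -0.931, 0.002], [0.001, -0.002, -1.0]]
wrist_force: [-0.6, 0.5, -0.2]
width: 0.263
```

```bash
python3 - <<'E'
from h import *
s,d=cap('wrist','w8.png'); print(s['time_s'],s['tcp_pos'],s['width'],s['wrist_force'])
cv2.imwrite('pics/w8z.png',cv2.resize(d['frame'][200:300,260:380,::-1],None,fx=6,fy=6,interpolation=cv2.INTER_CUBIC))
E
```

```text
8.6 [ 0.50621617 -0.25633271  0.05931116] 0.26322688968481694 [-0.58103588  0.48202397 -0.22377712]
```

View pics/w8z.png

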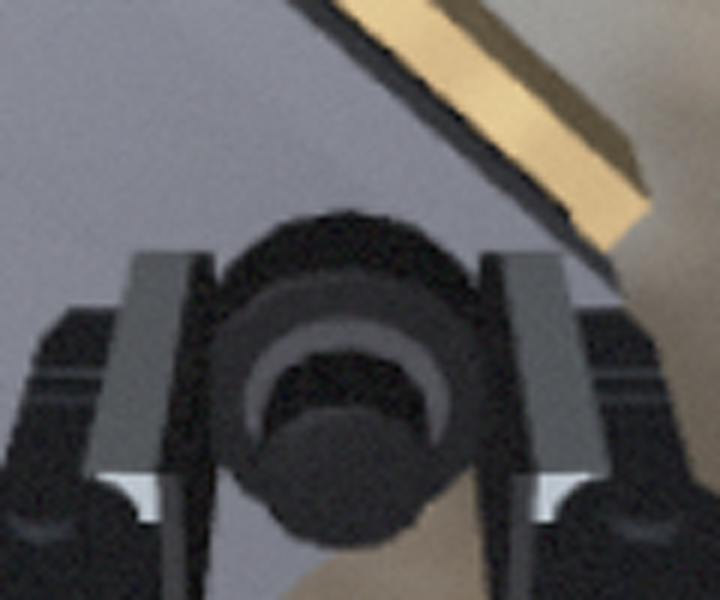

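send_rows(
  moves=[0, 0, 0.002, 0, 0, 0, 1, 0, 0, 0.003, 0, 0, 0, 1, 0, 0, 0.004, 0, 0, 0, 1, 0, 0, 0.0048, 0, 0, 0, 1, 0, 0, 0.0048, 0, 0, 0, 1, 0, 0, 0.0048, 0, 0, 0, 1],
)

```text
time_s: 9.15
tcp_pos: [0.5062, -0.2564, 0.0547]
ee_rot: [[0.931, 0.365, -0.0], [0.365, -0.931, 0.002], [0.001, -0.002, -1.0]]
wrist_force: [-1.6, -0.9, -0.9]
width: 0.263
```

```bash
python3 - <<'E'
from h import *
s,d=cap('wrist','w9.png'); print(s['time_s'],s['tcp_pos'],s['width'],s['wrist_force'])
cv2.imwrite('pics/w9z.png',cv2.resize(d['frame'][200:300,260:380,::-1],None,fx=6,fy=6,interpolation=cv2.INTER_CUBIC))
E
```

```text
9.15 [ 0.50619417 -0.25643068  0.05469071] 0.2627679594068489 [-1.57231319 -0.88295072 -0.87760655]
```

View pics/w9z.png

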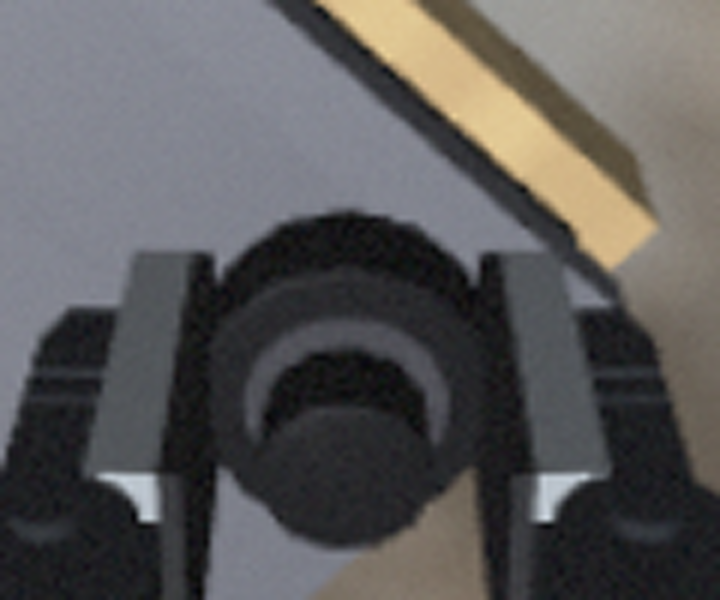

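send_rows(
  moves=[0, 0, 0, 0, 0, 0, 0.3, 0, 0, 0, 0, 0, 0, 0.2, 0, 0, 0, 0, 0, 0, 0.1, 0, 0, 0, 0, 0, 0, 0, 0, 0, 0, 0, 0, 0, 0],
)

```text
time_s: 9.62
tcp_pos: [0.5063, -0.2564, 0.0548]
ee_rot: [[0.931, 0.365, -0.0], [0.365, -0.931, 0.002], [0.001, -0.002, -1.0]]
wrist_force: [-0.1, 1.0, 0.7]
width: 0.497
```

```bash
python3 - <<'E'
from h import *
s,d=cap('wrist','w10.png'); print(s['time_s'],s['tcp_pos'],s['width'],s['wrist_force'])
cv2.imwrite('pics/w10z.png',cv2.resize(d['frame'][200:300,260:380,::-1],None,fx=6,fy=6,interpolation=cv2.INTER_CUBIC))
E
```

```text
9.6167 [ 0.50632526 -0.25635157  0.05477034] 0.4967526988611375 [-0.06199945  0.9977202   0.68176523]
```

View pics/w10z.png

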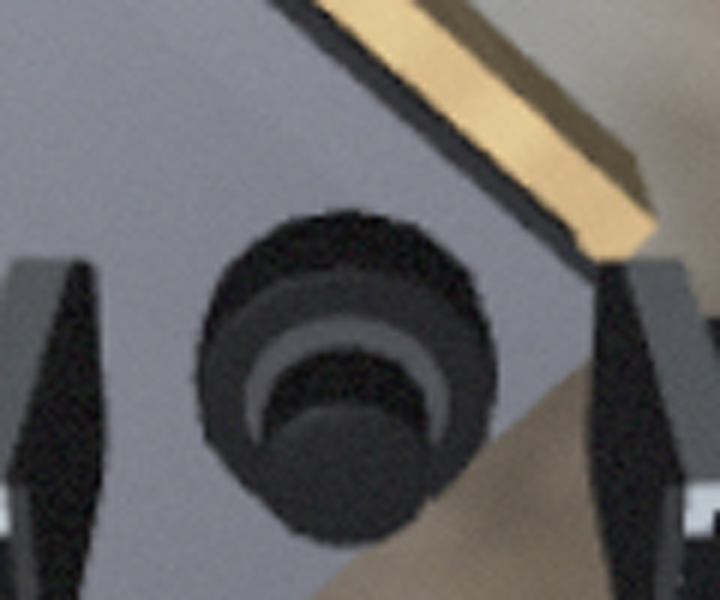

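send_rows(
  moves=[0, 0, -0.005, 0, 0, 0, 0, 0, 0, -0.015, 0, 0, 0, 0, 0, 0, -0.03, 0, 0, 0, 0, 0, 0, -0.045, 0, 0, 0, 0, 0, 0, -0.045, 0, 0, 0, 1, 0, 0, -0.045, 0, 0, 0, 1, 0, 0, -0.045, 0, 0, 0, 1, 0, 0, -0.045, 0, 0, 0, 1, 0, 0, -0.045, 0, 0, 0, 1, 0, 0, -0.045, 0, 0, 0, 1, 0, 0, -0.045, 0, 0, 0, 1, 0, 0, -0.045, 0, 0, 0, 1],
)

```text
time_s: 10.67
tcp_pos: [0.5062, -0.2564, 0.0995]
ee_rot: [[0.931, 0.365, -0.001], [0.365, -0.931, 0.003], [0.0, -0.003, -1.0]]
wrist_force: [-0.4, -0.3, -0.4]
width: -0.002
```

```bash
python3 - <<'E'
from h import *
s,d=cap('wrist','w11.png'); print(s['time_s'],s['tcp_pos'],s['ee_rot'],s['width'],s['wrist_force'])
cv2.imwrite('pics/w11z.png',cv2.resize(d['frame'][180:330,200:440,::-1],None,fx=3.3,fy=3.3,interpolation=cv2.INTER_CUBIC))
s,d=cap('side','s11.png'); cv2.imwrite('pics/s11z.png',cv2.resize(d['frame'][150:210,300:380,::-1],None,fx=8,fy=8,interpolation=cv2.INTER_CUBIC))
E
```

```text
10.6667 [ 0.50619077 -0.2564321   0.09951805] [[ 9.30945294e-01  3.65158227e-01 -5.73425164e-04]
 [ 3.65158466e-01 -9.30941921e-01  2.53656601e-03]
 [ 3.92422423e-04 -2.57079524e-03 -9.99996619e-01]] -0.0021556789839233953 [-0.4313735  -0.30389667 -0.4404919 ]
```

View pics/w11z.png

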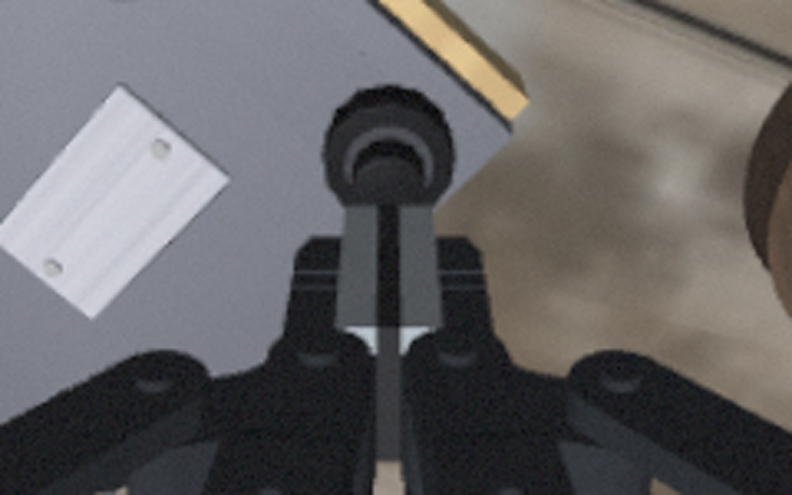

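View pics/s11z.png

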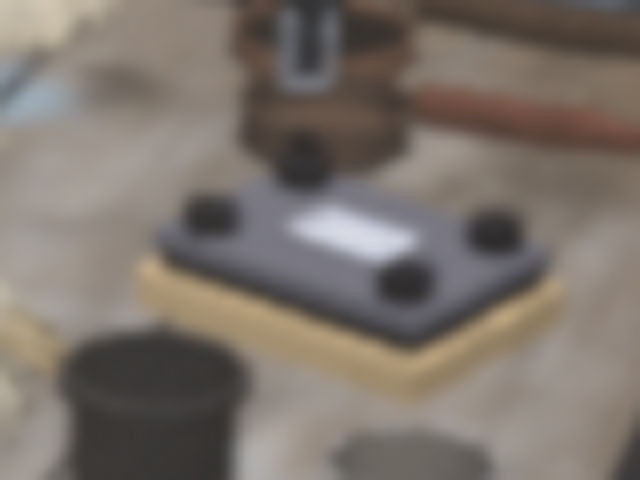

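send_rows(
  moves=[0, 0.0003, 0.008, 0, 0, 0, 1, 0, 0.0003, 0.015, 0, 0, 0, 1, 0, 0.0003, 0.019, 0, 0, 0, 1, 0, 0.0003, 0.021, 0, 0, 0, 1, 0, 0.0003, 0.022, 0, 0, 0, 1, 0, 0.0003, 0.022, 0, 0, 0, 1],
)

```text
time_s: 11.27
tcp_pos: [0.5063, -0.2566, 0.0773]
ee_rot: [[0.931, 0.365, -0.001], [0.365, -0.931, 0.003], [0.0, -0.003, -1.0]]
wrist_force: [-0.9, -0.5, -0.2]
width: 0.002
```

send_rows(
  moves=[0, 0, 0.001, 0, 0, 0, 1, 0, 0, 0.002, 0, 0, 0, 1, 0, 0, 0.003, 0, 0, 0, 1, 0, 0, 0.004, 0, 0, 0, 1, 0, 0, 0.004, 0, 0, 0, 1],
)

```text
time_s: 11.68
tcp_pos: [0.5063, -0.2566, 0.0732]
ee_rot: [[0.931, 0.365, -0.001], [0.365, -0.931, 0.003], [0.0, -0.003, -1.0]]
wrist_force: [0.0, -0.1, 1.1]
width: -0.001
```

```bash
python3 - <<'E'
from h import *
s,d=cap('wrist','w12.png'); print(s['time_s'],s['tcp_pos'],s['wrist_force'])
cv2.imwrite('pics/w12z.png',cv2.resize(d['frame'][180:330,200:440,::-1],None,fx=3.3,fy=3.3,interpolation=cv2.INTER_CUBIC))
E
```

```text
11.6833 [ 0.50631075 -0.25664104  0.07322952] [ 0.00221842 -0.14086696  1.09471775]
```

View pics/w12z.png

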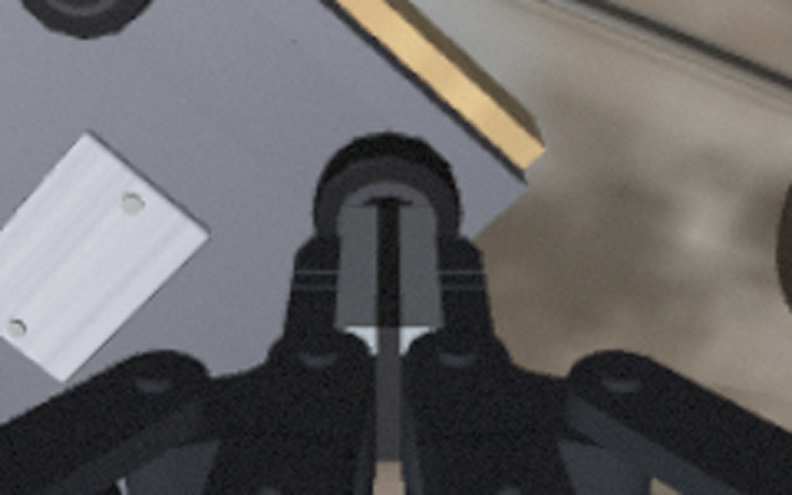

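send_rows(
  moves=[0, 0, 0.001, 0, 0, 0, 1, 0, 0, 0.002, 0, 0, 0, 1, 0, 0, 0.003, 0, 0, 0, 1, 0, 0, 0.003, 0, 0, 0, 1],
)

```text
time_s: 12.07
tcp_pos: [0.5064, -0.2567, 0.0702]
ee_rot: [[0.931, 0.365, -0.001], [0.365, -0.931, 0.003], [0.0, -0.003, -1.0]]
wrist_force: [0.4, -1.0, 2.8]
width: -0.003
```

send_rows(
  moves=[0, 0, 0.001, 0, 0, 0, 1, 0, 0, 0.002, 0, 0, 0, 1, 0, 0, 0.003, 0, 0, 0, 1, 0, 0, 0.003, 0, 0, 0, 1],
)

```text
time_s: 12.4
tcp_pos: [0.5064, -0.2567, 0.0671]
ee_rot: [[0.931, 0.365, -0.001], [0.365, -0.931, 0.003], [0.0, -0.003, -1.0]]
wrist_force: [-1.0, -1.0, 4.4]
width: -0.002
```

send_rows(
  moves=[0, 0, 0.001, 0, 0, 0, 1, 0, 0, 0.002, 0, 0, 0, 1, 0, 0, 0.002, 0, 0, 0, 1],
)

```text
time_s: 12.65
tcp_pos: [0.5064, -0.2567, 0.0651]
ee_rot: [[0.931, 0.365, -0.0], [0.365, -0.931, 0.002], [0.0, -0.003, -1.0]]
wrist_force: [-0.6, 0.1, 4.8]
width: -0.002
```

send_rows(
  moves=[0, 0, 0.001, 0, 0, 0, 1, 0, 0, 0.002, 0, 0, 0, 1, 0, 0, 0.002, 0, 0, 0, 1],
)

```text
time_s: 12.9
tcp_pos: [0.5064, -0.2567, 0.0631]
ee_rot: [[0.931, 0.365, -0.001], [0.365, -0.931, 0.002], [0.0, -0.002, -1.0]]
wrist_force: [-0.6, 0.3, 5.0]
width: 0.002
```

send_rows(
  moves=[0, 0, 0.001, 0, 0, 0, 1, 0, 0, 0.002, 0, 0, 0, 1, 0, 0, 0.002, 0, 0, 0, 1],
)

```text
time_s: 13.15
tcp_pos: [0.5064, -0.2567, 0.0612]
ee_rot: [[0.931, 0.365, -0.0], [0.365, -0.931, 0.002], [0.0, -0.002, -1.0]]
wrist_force: [-0.9, -0.7, 6.1]
width: -0.003
```

send_rows(
  moves=[0, 0, 0.001, 0, 0, 0, 1, 0, 0, 0.002, 0, 0, 0, 1, 0, 0, 0.002, 0, 0, 0, 1],
)

```text
time_s: 13.4
tcp_pos: [0.5064, -0.2567, 0.0592]
ee_rot: [[0.931, 0.365, -0.0], [0.365, -0.931, 0.002], [0.0, -0.002, -1.0]]
wrist_force: [-0.0, 0.8, 5.0]
width: 0.003
```

send_rows(
  moves=[0, 0, 0.001, 0, 0, 0, 1, 0, 0, 0.002, 0, 0, 0, 1, 0, 0, 0.002, 0, 0, 0, 1],
)

```text
time_s: 13.65
tcp_pos: [0.5064, -0.2567, 0.0572]
ee_rot: [[0.931, 0.365, -0.001], [0.365, -0.931, 0.002], [0.0, -0.002, -1.0]]
wrist_force: [-1.5, 0.2, 5.6]
width: 0.002
```

send_rows(
  moves=[0, 0, 0.0007, 0, 0, 0, 1, 0, 0, 0.0014, 0, 0, 0, 1, 0, 0, 0.0014, 0, 0, 0, 1],
)

```text
time_s: 13.9
tcp_pos: [0.5064, -0.2567, 0.0559]
ee_rot: [[0.931, 0.365, -0.001], [0.365, -0.931, 0.002], [0.0, -0.002, -1.0]]
wrist_force: [-0.9, 0.4, 5.6]
width: -0.002
```

send_rows(
  moves=[0, 0, 0.0005, 0, 0, 0, 1, 0, 0, 0.001, 0, 0, 0, 1, 0, 0, 0.001, 0, 0, 0, 1],
)

```text
time_s: 14.15
tcp_pos: [0.5065, -0.2567, 0.055]
ee_rot: [[0.931, 0.365, -0.0], [0.365, -0.931, 0.002], [0.0, -0.002, -1.0]]
wrist_force: [-1.6, 0.8, 5.4]
width: 0.0
```

send_rows(
  moves=[0, 0, 0.0005, 0, 0, 0, 1, 0, 0, 0.001, 0, 0, 0, 1, 0, 0, 0.001, 0, 0, 0, 1],
)

```text
time_s: 14.4
tcp_pos: [0.5065, -0.2568, 0.0547]
ee_rot: [[0.931, 0.365, -0.0], [0.365, -0.931, 0.002], [0.0, -0.002, -1.0]]
wrist_force: [-5.3, 1.7, 17.7]
width: -0.006
```

send_rows(
  moves=[0, 0, -0.002, 0, 0, 0, 1, 0, 0, -0.006, 0, 0, 0, 1, 0, 0, -0.012, 0, 0, 0, 1, 0, 0, -0.025, 0, 0, 0, 1, 0, 0, -0.045, 0, 0, 0, 1, 0, 0, -0.07, 0, 0, 0, 1, 0, 0, -0.07, 0, 0, 0, 1],
)

```text
time_s: 14.98
tcp_pos: [0.5083, -0.2577, 0.1289]
ee_rot: [[0.931, 0.365, 0.004], [0.365, -0.931, 0.0], [0.004, 0.001, -1.0]]
wrist_force: [1.5, -0.1, 1.0]
width: 0.004
```

```bash
python3 - <<'E'
from h import *
s,d=cap('wrist','w13.png'); print(s['time_s'],s['tcp_pos'],s['wrist_force'])
cv2.imwrite('pics/w13z.png',cv2.resize(d['frame'][130:280,200:440,::-1],None,fx=3.3,fy=3.3,interpolation=cv2.INTER_CUBIC))
f=d['frame']; m=(f.max(2)<75).astype(np.uint8)
s2,d2=cap('side','s13.png'); cv2.imwrite('pics/s13z.png',cv2.resize(d2['frame'][150:210,300:380,::-1],None,fx=8,fy=8,interpolation=cv2.INTER_CUBIC))
E
```

```text
14.9833 [ 0.50831716 -0.25766455  0.12887449] [ 1.49221326 -0.13860253  1.0199051 ]
```

View pics/w13z.png

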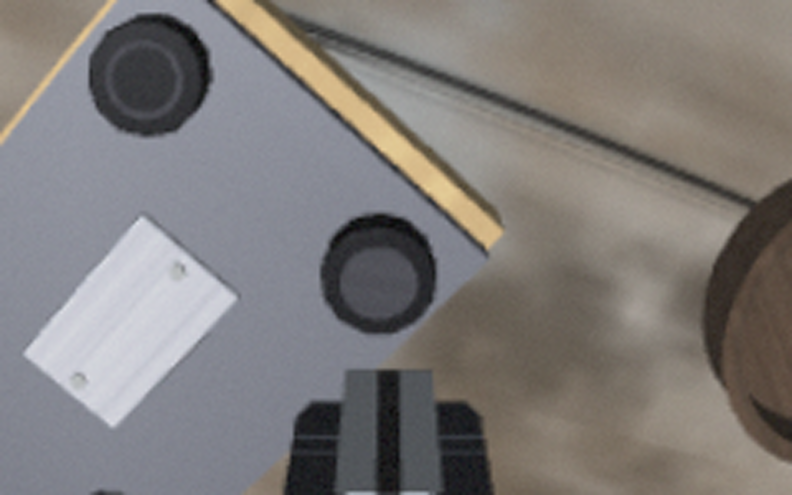

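View pics/s13z.png

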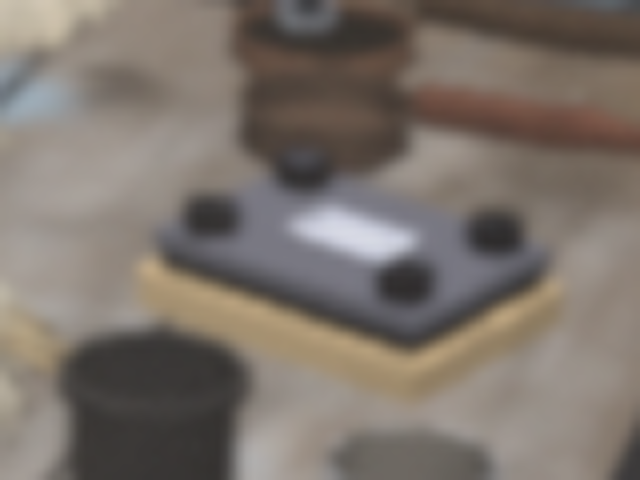

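```bash
python3 - <<'E'
from h import *
s,d=cap('wrist','w14.png'); print(s['time_s'],s['tcp_pos'])
f=d['frame'][:,:,::-1].astype(float)*2.2; f=np.clip(f,0,255).astype(np.uint8)
a=cv2.resize(f[125:180,220:275],None,fx=7,fy=7,interpolation=cv2.INTER_CUBIC);b=cv2.resize(f[185:240,288:343],None,fx=7,fy=7,interpolation=cv2.INTER_CUBIC)
cv2.imwrite('pics/w14z.png',np.hstack([a,b]))
E
```

```text
15.0833 [ 0.50697117 -0.25713474  0.12566181]
```

View pics/w14z.png

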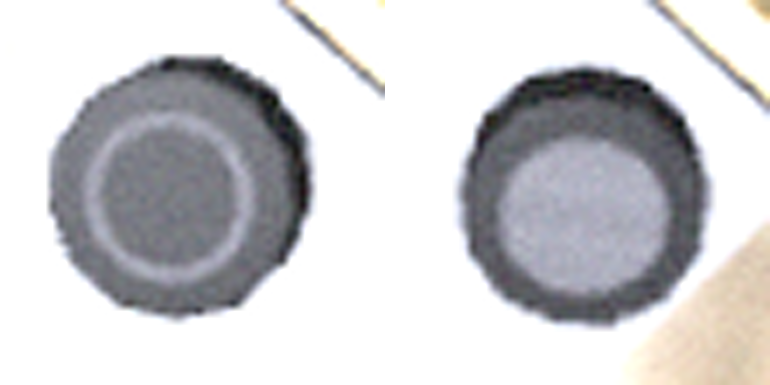

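Seen from above, the disc over the pin is concentric with the collar top and no pin stands proud, so it is flush. The rivet sits like its neighbours, and the arm is clear.

```bash
python3 - <<'E'
from h import *
s,d=cap('top','t15.png'); print(s['time_s'],s['wrist_force'])
print(job.hand_in())
E
```

```text
15.1333 [ 0.314051   -0.59774393 -0.51605854]
the job is handed in; nothing more can be done
None
```

The good rivet is seated in the empty panel hole with its pin pressed in, and the job was handed in at about 15 s. `hand_in` gives no verdict.

- **Seating:** I gripped the rivet by its collar at 40 N and lowered it into the hole. Vertical force stayed below about 1.5 N all the way down. After I opened the jaws, the wrist camera showed the rivet upright with its pin still up.
- **Pressing the pin:** I pushed it down with the closed fingertips. The panel sank softly at first, then the force held at about 5–6 N as the pin slid in. It stopped hard at 17.7 N, after about 20 mm of travel. That is more than the panel alone can sink, so the pin must have gone in. It is the highest reading I took, about half the panel's 35 N limit, though I only read force at the end of each move.
- **Last pictures:** In the wrist view the disc over the pin is centred on the collar top and nothing stands proud. In the side view the rivet sits like the other three.
- **Other objects:** The arm touched neither the spent rivet nor the other things. I judged that from the paths and pictures and did not re-measure their positions.
- **Disagreements:** The force while the pin slid read slightly below the stated 7 N. The top and wrist cameras differed by about 1–2 mm on the hole position, within the stated calibration, and I used the wrist camera.
- **Flushness:** I judged the pin flush by eye and by the hard stop; I did not measure its height.

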